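# Lay out the supplies at the repair bench

## Task

Lay out the supplies for the board repair: stand the yellow-lidded tin in the middle of the pink coaster with the solder reel (silver wire) centred on top of the tin, stand the white dispenser with the steel top in the middle of the blue coaster, and stand the green-capped bottle on the mat exactly halfway between the two coasters. Keep all four upright the whole time, and leave the red-capped bottle and the copper-wire reel where they stand.

Things in the scene. Friction and masses are not known exactly. Their poses are not given: they have to be found in the camera images.
- tin: loose low round flux tin, bare metal below, flat yellow lid; 56 mm diameter (the lower half 55), 26 mm tall, about 0.09 kg; stands on the bare bench. Origin: centre of its underside; z up.
- solder_reel: loose reel of solder standing on end: silver wire between white flanges; grips as a plain cylinder 42 mm in diameter, 36 mm tall, flat top and bottom, about 0.11 kg. Origin: centre of its underside; z up.
- dispenser: loose white round plastic dispenser with a broad steel push top and black collar; white part 46 mm diameter up to 68 mm height, top 38 mm diameter, 90 mm tall in all, about 0.14 kg. Origin: centre of its underside; z up.
- green_bottle: loose slim white bottle with a green cap; white part 38 mm diameter, straight up to 60 mm height, cap 26 mm diameter, 84 mm tall in all, about 0.07 kg. Origin: centre of its underside; z up.
- red_bottle: loose bottle like the green-capped one (same sizes) but with a red cap; not to be moved. Origin: centre of its underside; z up.
- copper_reel: loose reel like the solder reel (same sizes) but copper-coloured wire between black flanges; not to be moved. Origin: centre of its underside; z up.
- pink_coaster: fixed flat pink round coaster on the mat, 80 mm diameter, its top 4 mm above the bench. Origin: its centre, at bench level.
- blue_coaster: fixed flat blue round coaster on the mat, 80 mm diameter, its top 4 mm above the bench. Origin: its centre, at bench level. The two coasters' centres are 300 mm apart, pink on the left or on the right.
- mat: fixed thin black mat, 320 by 460 mm, under 1 mm thick (things on it stand practically at bench level), with a green circuit board (100 by 160 mm, up to 19 mm high) fixed on its far half. Origin: the point exactly midway between the two coasters' centres, at bench level; x points to the board, whose near edge is 125 mm from the origin; y runs along the line through both coasters.
Things that resemble listed ones, but are neither listed nor needed, are in the scene too. Several things have the shape of the tin; the one meant has the colours described above.

How it is judged:
By the outcome, as a careful person would: the job done as asked, in the order asked, and still so for the second after the job is handed in, with the robot touching nothing.
It also fails if it takes over 106 s, if anything falls off the work surface, if the arm or the gripper's body presses on something with over 40 N, if the wrist force passes 120 N, or if a joint passes its speed limit or range.

## Robot

A 6-joint arm with a two-finger parallel gripper is mounted at the origin on the work surface. World frame = base frame: x ahead of the robot, y to its left, z up, the work surface at z = 0. Lengths are in mm, angles in rad, forces in N, time in s.
With the tool pointing down it reaches from about 325 to 875 mm from the base axis. Payload 4.4 kg.
Tool frame: the origin (TCP) lies on the mounting face of the last link; the fingertips stand 173 mm ahead of it and the grasp point (between the pads) lies 155 mm ahead of it (tip_extent is the distance from the TCP to the fingertips, in mm); z points along the fingers, y is the line along which they close (so a half turn about z gives the same grasp; the last joint's range is limited). The gripper opens to 85 mm and grips with 20 to 120 N. Pads are 22 mm wide; open, the fingers measure 114 mm over their backs; the gripper's body (76 mm by 85 mm) begins 54 mm behind the grasp point. The pads swing forward as they close: fully open they stand 13 mm farther back than shut.
Start: joints at [0.97, 0.207, 1.542, -0, 1.393, -0.15], TCP at [250.529, 517.556, 404.682] pointing down, gripper open.
Joint ranges: [-2.73, 2.73], [-0.86, 2.22], [0.23, 2.46], [-1.11, 4.25], [0.08, 2.63], [-2.82, 2.82]. Speed limits (rad/s): [2.79, 2.79, 3.14, 3.14, 3.14, 3.14].

## Interface

Orientations are given as a unit quaternion [x, y, z, w].
In Python, from plant import sense, get_image, close_job, tip_extent gives the robot as it stands. The module is installed in compiled form; this text tells all that it offers.
- The arm moves only by the tool send_rows, never from a script. Its argument "rows" is a list of rows, each an object with "delta_pos": the shift along the world's x, y, z in units of 30 mm (1.0 is 30 mm), a list of three; "rotation": the turn, a rotation vector about the world's x, y, z in units of 5 degrees (1.0 is 5 degrees), a list of three. A call has 1 to 20 rows; each row shifts and turns the commanded pose from where the row before left it; what a row does not reach is not made up. A row lasts 1/12 s, in which the tool goes at most 41.7 mm and 7.16 degrees, less where a joint would pass 70% of its speed; a pose out of reach is approached as far as the arm can. A call is refused whole if a number of a shift passes 1 or a number of a turn 1, either way. A call with a gripper value outside its range is refused whole. "grip" is the finger opening in mm, from 0 to 85.4, set as the call begins (left out, the last holds). The fingers move at their own pace and stop on an object; the grip force is fixed at half the most. Time passes only in rows, so rows that do not move let the fingers close. It gives the time, the measured TCP pose, the force, the opening and the grip force at its end, in the units of the state.
- sense(): the state, without advancing time (a new reading comes with each control period).
- get_image(name): name is "scene" or "top" or "wrist"; returns a dict with "color" (480x640x3 uint8, red, green, blue), "vertical_fov" (degrees; the focal length in pixels is half the picture's height over the tangent of half this angle, whatever the lens; pixels are square), "cx", "cy" (the principal point, pixels), "dist" ([k1, k2, p1, p2, k3] as OpenCV has them; the pictures are not rectified), "eye" and "orientation" of the camera in the world. Camera axes: x right, y down, z forward; pixel columns grow to the right and rows downward; lengths in mm; the calibration is good to about 2 mm. A picture is of the moment at which its call begins. There is no depth.
- close_job(): hands the job in; it is judged then, once.
The state is a dict: "time_s": time; "joint_positions": joint angles; "dq": joint speeds; "joint_efforts": joint torques, N m; "tcp_pos": TCP position; "tool_rot": TCP orientation; "force": force on the tool from outside, world axes, zero at the start; "moment": the same for the moment, N m; "grip_width": finger opening in mm; "grip_force": force on a finger pad.
Only numpy, scipy, OpenCV 4.12 (cv2) and the standard library are available. Lean on these libraries where they do the work, as an engineer would, in place of code of your own. Each camera call takes 0.05 s, during which the arm holds its last target. There are 200 camera calls.

## Working session

There is one attempt and no reset: what is moved stays moved. The work goes in short steps, Python scripts to look and compute and a tool call to move; the robot and the scene stay as the last step left them, time stands still between calls to the robot, and variables do not carry over. Pictures are saved under pics/ and viewed, at most 14 in all, crops included, and the job is handed in when it is done.

Besides the shell and the picture viewer there is one more tool, called as a command line: name --argument value ..., lists and objects as JSON in quotes. send_rows: Moves the arm, as the interface text tells. Its arguments: {"type":"object","properties":{"rows":{"type":"array","items":{"type":"object","properties":{"delta_pos":{"type":"array","items":{"type":"number"}},"rotation":{"type":"array","items":{"type":"number"}}}}},"grip":{"type":"number"}},"required":["rows"]}

```bash
mkdir -p pics; cat > h.py <<'E'
import numpy as np, cv2, json
from plant import sense, get_image, close_job, tip_extent
from scipy.spatial.transform import Rotation as R
def grab(name,fn):
    d=get_image(name); cv2.imwrite(f'pics/{fn}.png',d['color'][:,:,::-1])
    json.dump({k:(np.asarray(v).tolist()) for k,v in d.items() if k!='color'},open(f'pics/{fn}.json','w')); return d
def cal(fn):
    d=json.load(open(f'pics/{fn}.json')); f=240/np.tan(np.radians(d['vertical_fov'])/2)
    K=np.array([[f,0,d['cx']],[0,f,d['cy']],[0,0,1]]); o=np.array(d['orientation'])
    M=R.from_quat(o).as_matrix() if o.size==4 else o.reshape(3,3)
    return K,np.array(d['dist']),np.array(d['eye']),M
def ray(fn,uv):
    K,D,e,M=cal(fn); p=cv2.undistortPoints(np.array([[uv]],float),K,D)[0,0]
    return e,M@np.array([p[0],p[1],1])
def at(fn,uv,z):
    e,r=ray(fn,uv); return (e+r*(z-e[2])/r[2]).round(1)
def proj(fn,P):
    K,D,e,M=cal(fn); q=cv2.projectPoints((np.atleast_2d(P)-e)@M,np.zeros(3),np.zeros(3),K,D)[0][:,0]; return q.round(1)
def tri(a,b):
    "list of (fn,uv)"
    A=np.zeros((3,3));c=np.zeros(3);L=[]
    for fn,uv in (a,b):
        e,r=ray(fn,uv); r/=np.linalg.norm(r); Q=np.eye(3)-np.outer(r,r); A+=Q;c+=Q@e; L.append((e,Q))
    p=np.linalg.solve(A,c); return p.round(1),[round(float(np.linalg.norm(Q@(p-e))),1) for e,Q in L]
E
python3 - <<'E'
from h import *
for n in ('scene','top','wrist'):
    grab(n,n+'0'); K,D,e,M=cal(n+'0'); print(n,e,M[:,2],K[0,0],D)
print(sense())
E
```

```text
scene [882.48737162 500.94274612 976.58407548] [-0.33822581 -0.44827287 -0.82743866] 608.4295777384714 [-0.17287361  0.          0.          0.          0.        ]
top [ 450.09823715  -12.31459124 1028.515564  ] [ 0.0810349   0.01075607 -0.99665323] 482.554032609928 [-0.06996262  0.          0.          0.          0.        ]
wrist [185.51546763 549.04521759 372.76677645] [ 0.25337251 -0.12411568 -0.95937358] 416.15051886596336 [-0.0860137  0.         0.         0.         0.       ]
{'time_s': 0.15, 'joint_positions': array([ 9.69489316e-01,  2.07273045e-01,  1.54265029e+00, -1.66122693e-05,
        1.39352876e+00, -1.50489135e-01]), 'dq': array([ 0.00145915, -0.00139978, -0.00355269,  0.00062526, -0.00162909,
        0.00066167]), 'joint_efforts': array([ 2.27769119e-04, -3.83508682e+01, -2.92038578e+01, -1.21653652e-04,
        6.62147911e-03, -1.80012660e-05]), 'tcp_pos': array([250.37016993, 517.3085082 , 403.75290461]), 'tool_rot': array([ 2.23503442e-01,  9.74702697e-01, -8.67804099e-04, -3.33702967e-04]), 'force': array([ 0.093323  , -0.07241154, -0.02560568]), 'moment': array([-0.01053968,  0.01063696, -0.01487059]), 'grip_force': 0.0, 'grip_width': 85.1829322454602}
```

View pics/scene0.png

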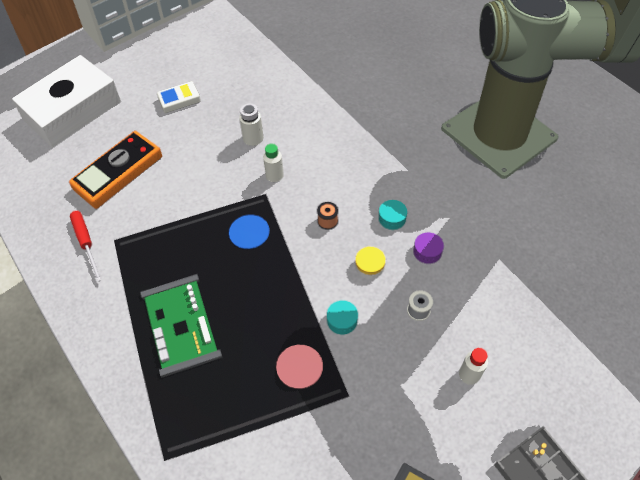

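View pics/top0.png

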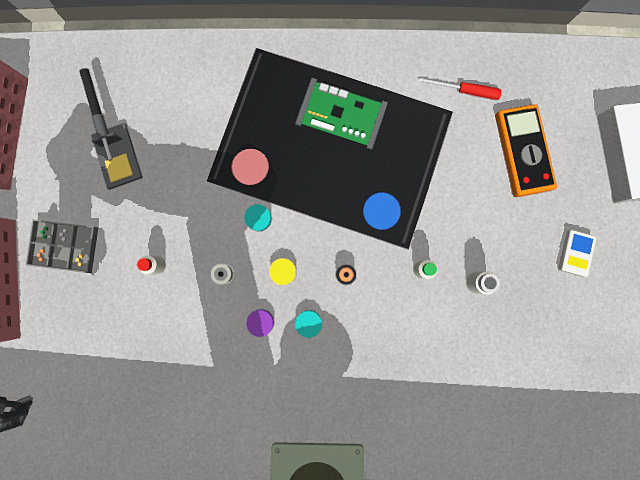

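Scene view: the yellow tin is at (370,258), the silver reel at (420,304), the dispenser at (250,125) and the green bottle at (272,163). The pink coaster is at (300,366) and the blue one at (249,232).

Lookalikes, with top-view pixels:
- **Tin (283,271):** teal tins (258,217) and (308,324), purple tin (260,323).
- **Silver reel (221,274):** copper reel (346,274).
- **Green bottle (429,269):** red bottle (148,265), dispenser (487,283).

I choose by the lid, cap and wire colours. Next I measure.

```bash
cat > seg.py <<'E'
from h import *
H={'yellow':(22,35,120,120),'pink':(0,8,60,120,),'blue':(100,118,140,120),'green':(55,75,140,60)}
def blob(fn,c,box):
    im=cv2.imread(f'pics/{fn}.png'); h=cv2.cvtColor(im,cv2.COLOR_BGR2HSV); lo,hi,s,v=H[c]
    m=((h[...,0]>=lo)&(h[...,0]<=hi)&(h[...,1]>=s)&(h[...,2]>=v)).astype(np.uint8)
    if c=='pink': m|=((h[...,0]>=170)&(h[...,1]>=s)&(h[...,2]>=v)).astype(np.uint8)
    k=np.zeros_like(m); x0,y0,x1,y1=box; k[y0:y1,x0:x1]=1; m*=k
    n,l,st,ce=cv2.connectedComponentsWithStats(m); i=1+st[1:,4].argmax(); cs,_=cv2.findContours((l==i).astype(np.uint8),0,cv2.CHAIN_APPROX_NONE)
    (e,ax,a)=cv2.fitEllipse(cv2.convexHull(max(cs,key=len))[:,0].astype(np.float32)) 
    return ce[i].round(1),np.round(e,1),np.round(ax,1),int(st[i,4])
E
python3 - <<'E'
from seg import *
B={'yellow':((345,240,395,285),(260,250,305,295)),'pink':((270,335,330,395),(225,140,275,190)),'blue':((222,205,275,255),(355,185,405,235)),'green':((258,140,285,160),(415,258,442,280))}
z={'yellow':26,'pink':4,'blue':4,'green':84}
for c in B:
    s=blob('scene0',c,B[c][0]);t=blob('top0',c,B[c][1]); print(c,s,t)
    print('  tri',tri(('scene0',s[1]),('top0',t[1])), at('scene0',s[1],z[c]),at('top0',t[1],z[c]))
print('reel',tri(('scene0',(421,299)),('top0',(221.5,274))),at('top0',(221.5,274),36),at('scene0',(421,299),36))
print('disp',tri(('scene0',(250,111)),('top0',(487.5,283))),at('top0',(487.5,283),90))
print('copper',at('top0',(346,274),36),'red',at('top0',(144,265),84))
a=cv2.imread('pics/top0.png')[190:350,190:350]; b=cv2.imread('pics/top0.png')[220:330,400:510]
s=cv2.imread('pics/scene0.png')[190:330,310:450];s2=cv2.imread('pics/scene0.png')[90:200,220:330]
cv2.imwrite('pics/c1.png',np.vstack([np.hstack([cv2.resize(x,(400,300),interpolation=2) for x in p]) for p in ((a,b),(s,s2))]))
E
```

```text
yellow (array([369.9, 260. ]), array([369.9, 260. ]), array([27.2, 29.6]), 639) (array([282.3, 271.2]), array([282.3, 271.1]), array([26.4, 26.6]), 562)
  tri (array([453.4,  76.5,  19.8]), [0.6, 0.6]) [455.7  79.6  26. ] [453.8  75.5  26. ]
pink (array([299.1, 366. ]), array([299.1, 366. ]), array([43.4, 46.6]), 1605) (array([249.7, 166.3]), array([249.7, 166.3]), array([35.8, 37. ]), 1054)
  tri (array([679. , 153.8,   1.2]), [0.7, 0.7]) [679.  155.2   4. ] [678.8 152.9   4. ]
blue (array([248.7, 231.3]), array([248.7, 231.2]), array([33.6, 40.9]), 1089) (array([381.5, 210.7]), array([381.5, 210.6]), array([37.1, 37.5]), 1111)
  tri (array([ 585.6, -132. ,    1.3]), [0.8, 0.8]) [ 585.9 -129.7    4. ] [ 585.9 -132.2    4. ]
green (array([270.9, 150.8]), array([271. , 150.8]), array([12.5, 13.3]), 129) (array([429.6, 268.8]), array([429.5, 268.8]), array([11.8, 13. ]), 126)
  tri (array([ 461.5, -219.1,   73.4]), [0.8, 0.8]) [ 465.8 -210.1   84. ] [ 461.9 -217.4   84. ]
reel (array([444.8, 201.1,  36.1]), [1.4, 1.4]) [445.8 200.1  36. ] [443.6 201.9  36. ]
disp (array([ 434.7, -331.1,   84. ]), [0.9, 0.9]) [ 435.5 -329.8   90. ]
copper [449.7 -56.2  36. ] red [461.1 345.4  84. ]
```

View pics/c1.png

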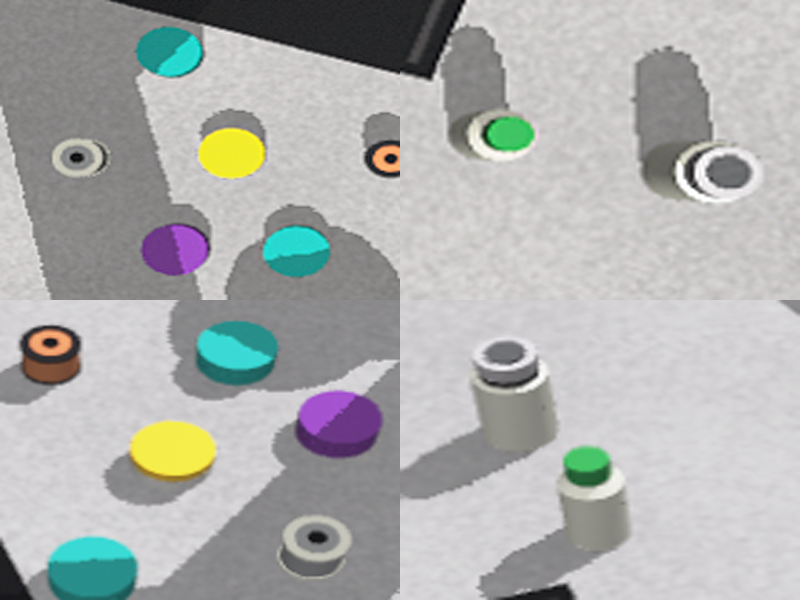

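The picks are confirmed. There is one yellow tin at top-view (282,271), silver wire on the reel at (221,274), and the green cap and steel top as expected. The other tins are teal and purple, two-toned by shadow. I move over the tin for a wrist view.

send_rows --rows '[{"delta_pos": [0.2,-0.4,0]},{"delta_pos": [0.4,-0.85,0]},{"delta_pos": [0.4,-0.85,0]},{"delta_pos": [0.4,-0.85,0]},{"delta_pos": [0.4,-0.85,0]},{"delta_pos": [0.4,-0.85,0]},{"delta_pos": [0.4,-0.85,0]},{"delta_pos": [0.4,-0.85,0]},{"delta_pos": [0.4,-0.85,0]},{"delta_pos": [0.4,-0.85,0]},{"delta_pos": [0.4,-0.85,0]},{"delta_pos": [0.4,-0.85,0]},{"delta_pos": [0.4,-0.85,0]},{"delta_pos": [0.4,-0.85,0]},{"delta_pos": [0.4,-0.85,0]},{"delta_pos": [0.4,-0.85,0]},{"delta_pos": [0.4,-0.85,0]},{"delta_pos": [0.2,-0.68,0]},{"delta_pos": [0,0,0]},{"delta_pos": [0,0,0]}]'

```text
invalid input at $.rows[0]: expected keys delta_pos, rotation
```

```bash
python3 - <<'E'
from seg import *
try: print('tip',tip_extent())
except Exception as e: print(e,tip_extent)
grab('wrist','w1'); s=sense(); print(s['tcp_pos'],s['tool_rot'],s['grip_width'],s['time_s'])
t=blob('w1','yellow',(0,0,640,480)); print(t,at('w1',t[1],26),tri(('w1',t[1]),('top0',(282.3,271.1))))
E
```

```text
'float' object is not callable 173.4
[250.41625624 517.3537468  403.91509073] [ 2.23502695e-01  9.74703009e-01 -7.13703116e-04 -2.82713372e-04] 85.6307589940103 0.2Traceback (most recent call last):
  File "<stdin>", line 5, in <module>
  File "seg.py", line 8, in blob
    n,l,st,ce=cv2.connectedComponentsWithStats(m); i=1+st[1:,4].argmax(); cs,_=cv2.findContours((l==i).astype(np.uint8),0,cv2.CHAIN_APPROX_NONE)
                                                       ~~~~~~~~~~~~~~~^^
ValueError: attempt to get argmax of an empty sequence
```

View pics/w1.png

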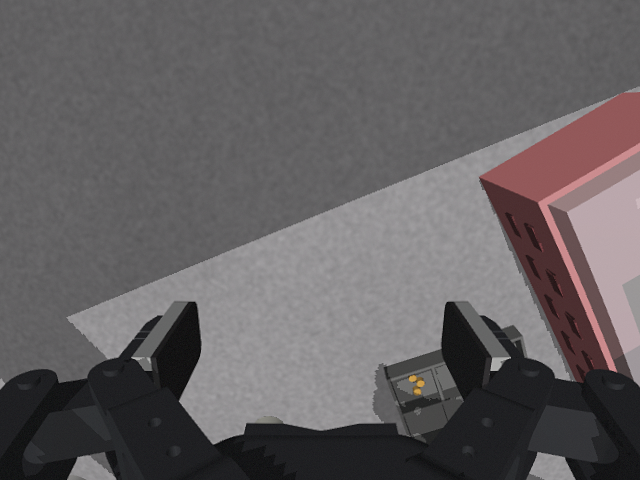

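Only the gripper and the bin/tray show, because the move was refused: each row needs a rotation. I resend it.

send_rows --rows '[{"delta_pos": [0.2,-0.4,0],"rotation": [0,0,0]},{"delta_pos": [0.4,-0.85,0],"rotation": [0,0,0]},{"delta_pos": [0.4,-0.85,0],"rotation": [0,0,0]},{"delta_pos": [0.4,-0.85,0],"rotation": [0,0,0]},{"delta_pos": [0.4,-0.85,0],"rotation": [0,0,0]},{"delta_pos": [0.4,-0.85,0],"rotation": [0,0,0]},{"delta_pos": [0.4,-0.85,0],"rotation": [0,0,0]},{"delta_pos": [0.4,-0.85,0],"rotation": [0,0,0]},{"delta_pos": [0.4,-0.85,0],"rotation": [0,0,0]},{"delta_pos": [0.4,-0.85,0],"rotation": [0,0,0]},{"delta_pos": [0.4,-0.85,0],"rotation": [0,0,0]},{"delta_pos": [0.4,-0.85,0],"rotation": [0,0,0]},{"delta_pos": [0.4,-0.85,0],"rotation": [0,0,0]},{"delta_pos": [0.4,-0.85,0],"rotation": [0,0,0]},{"delta_pos": [0.4,-0.85,0],"rotation": [0,0,0]},{"delta_pos": [0.4,-0.85,0],"rotation": [0,0,0]},{"delta_pos": [0.4,-0.85,0],"rotation": [0,0,0]},{"delta_pos": [0.2,-0.68,0],"rotation": [0,0,0]},{"delta_pos": [0,0,0],"rotation": [0,0,0]},{"delta_pos": [0,0,0],"rotation": [0,0,0]}]'

```text
time_s: 1.87
tcp_pos: [454.4, 75.8, 404.5]
tool_rot: [0.225, 0.974, -0.0, -0.0]
force: [-0.2, 0.2, -0.1]
grip_width: 85.4
grip_force: 0.0
```

```bash
python3 - <<'E'
from seg import *
grab('wrist','w2'); s=sense(); print(s['tcp_pos'],s['tool_rot'],s['grip_width'],s['time_s'])
t=blob('w2','yellow',(0,0,640,480)); print(t,at('w2',t[1],26),tri(('w2',t[1]),('top0',(282.3,271.1))))
print(proj('w2',[s['tcp_pos']-[0,0,155],s['tcp_pos']*[1,1,0]]))
E
```

```text
[454.10663301  76.63525545 404.45960624] [ 2.24224450e-01  9.74537434e-01  1.01169858e-04 -4.19864315e-04] 85.70885830483527 1.9167
(array([322. , 195.8]), array([322. , 195.8]), array([64.7, 64.9]), 3308) [452.5  78.6  26. ] (array([454.3,  77.1,  13.5]), [0.6, 0.6])
[[321.2 333. ]
 [320.7 192.7]]
```

View pics/w2.png

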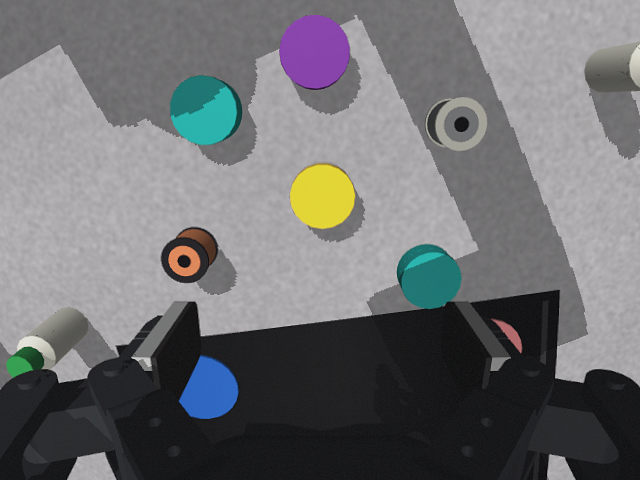

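The wrist view shows the yellow tin at (322,196) with the tool straight above it. The copper reel is at (188,255), the silver reel at (460,123) and the purple tin at (315,50), all clear of the fingers. I descend and grasp.

send_rows --rows '[{"delta_pos": [-0.06,0.04,-0.4],"rotation": [0,0,0]},{"delta_pos": [0,0,-0.8],"rotation": [0,0,0]},{"delta_pos": [0,0,-0.8],"rotation": [0,0,0]},{"delta_pos": [0,0,-0.8],"rotation": [0,0,0]},{"delta_pos": [0,0,-0.8],"rotation": [0,0,0]},{"delta_pos": [0,0,-0.8],"rotation": [0,0,0]},{"delta_pos": [0,0,-0.8],"rotation": [0,0,0]},{"delta_pos": [0,0,-0.8],"rotation": [0,0,0]},{"delta_pos": [0,0,-0.6],"rotation": [0,0,0]},{"delta_pos": [0,0,-0.45],"rotation": [0,0,0]},{"delta_pos": [0,0,-0.3],"rotation": [0,0,0]},{"delta_pos": [0,0,-0.2],"rotation": [0,0,0]},{"delta_pos": [0,0,0],"rotation": [0,0,0]},{"delta_pos": [0,0,0],"rotation": [0,0,0]}]'

```text
time_s: 3.08
tcp_pos: [452.9, 78.7, 178.5]
tool_rot: [0.223, 0.975, 0.0, 0.0]
force: [0.7, 0.5, 1.3]
grip_width: 85.5
grip_force: 0.0
```

send_rows --rows '[{"delta_pos": [0,0,0],"rotation": [0,0,0]},{"delta_pos": [0,0,0],"rotation": [0,0,0]},{"delta_pos": [0,0,0],"rotation": [0,0,0]},{"delta_pos": [0,0,0],"rotation": [0,0,0]},{"delta_pos": [0,0,0],"rotation": [0,0,0]},{"delta_pos": [0,0,0],"rotation": [0,0,0]},{"delta_pos": [0,0,0],"rotation": [0,0,0]},{"delta_pos": [0,0,0],"rotation": [0,0,0]},{"delta_pos": [0,0,0],"rotation": [0,0,0]},{"delta_pos": [0,0,0],"rotation": [0,0,0]}]' --grip 48

```text
time_s: 3.92
tcp_pos: [453.6, 78.3, 179.7]
tool_rot: [0.224, 0.975, 0.0, 0.001]
force: [-1.6, 0.4, 6.2]
grip_width: 53.9
grip_force: 62.2
```

send_rows --rows '[{"delta_pos": [0,0,0.1],"rotation": [0,0,0]},{"delta_pos": [0,0,0.2],"rotation": [0,0,0]},{"delta_pos": [0,0,0.4],"rotation": [0,0,0]},{"delta_pos": [0,0,0.7],"rotation": [0,0,0]},{"delta_pos": [0,0,0.7],"rotation": [0,0,0]},{"delta_pos": [0,0,0.6],"rotation": [0,0,0]},{"delta_pos": [0,0,0.3],"rotation": [0,0,0]},{"delta_pos": [0,0,0],"rotation": [0,0,0]}]'

```text
time_s: 4.58
tcp_pos: [453.9, 78.3, 270.8]
tool_rot: [0.223, 0.975, 0.001, 0.003]
force: [1.0, 0.2, -1.4]
grip_width: 53.5
grip_force: 63.1
```

```bash
python3 - <<'E'
from seg import *
grab('wrist','w3');grab('scene','s3'); s=sense(); print(s['tcp_pos'],s['tool_rot'],s['grip_width'],s['grip_force'],s['force'])
t=blob('w3','yellow',(0,0,640,480)); print(t)
p=s['tcp_pos']-[0,0,155]; q=proj('s3',p)[0].astype(int); print(q)
a=cv2.imread('pics/w3.png')[150:450,120:520]; b=cv2.imread('pics/s3.png'); y=max(q[1]-100,0); x=max(q[0]-100,0); b=b[y:y+150,x:x+200]
cv2.imwrite('pics/c3.png',np.hstack([a,cv2.resize(b,(400,300))]))
E
```

```text
[452.48649557  78.33446375 268.0594301 ] [ 2.23502676e-01  9.74703315e-01 -1.25992920e-05  4.21451854e-05] 54.121926051256104 63.10661169234663 [-0.09410034 -0.37425209 -0.90502038]
(array([320. , 326.8]), array([320.5, 326.1]), array([155.4, 162.9]), 19557)
[373 231]
```

View pics/c3.png

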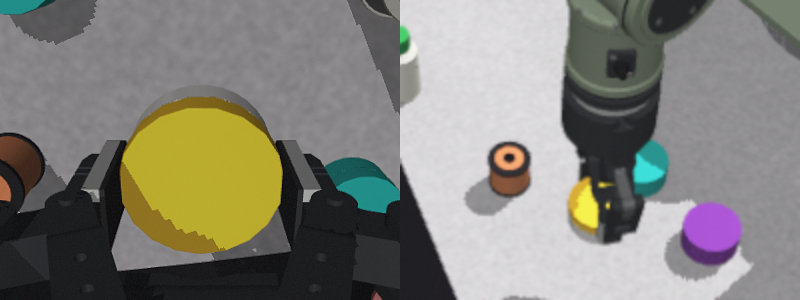

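The tin is held level and centred between the pads (crop at about (200,175)). I carry it over the pink coaster.

send_rows --rows '[{"delta_pos": [0.14,0.06,0.5],"rotation": [0,0,0]},{"delta_pos": [0.4,0.16,0.5],"rotation": [0,0,0]},{"delta_pos": [0.7,0.2,0.5],"rotation": [0,0,0]},{"delta_pos": [0.7,0.2,0.5],"rotation": [0,0,0]},{"delta_pos": [0.7,0.2,0.5],"rotation": [0,0,0]},{"delta_pos": [0.7,0.2,0.5],"rotation": [0,0,0]},{"delta_pos": [0.7,0.2,0.5],"rotation": [0,0,0]},{"delta_pos": [0.7,0.3,0.3],"rotation": [0,0,0]},{"delta_pos": [0.7,0.3,0.2],"rotation": [0,0,0]},{"delta_pos": [0.7,0.3,0],"rotation": [0,0,0]},{"delta_pos": [0.7,0.2,0],"rotation": [0,0,0]},{"delta_pos": [0.5,0.1,0],"rotation": [0,0,0]},{"delta_pos": [0.2,0.1,0],"rotation": [0,0,0]},{"delta_pos": [0,0,0],"rotation": [0,0,0]},{"delta_pos": [0,0,0],"rotation": [0,0,0]},{"delta_pos": [0,0,0],"rotation": [0,0,0]}]'

```text
time_s: 6.02
tcp_pos: [678.1, 153.8, 387.1]
tool_rot: [0.223, 0.975, -0.0, -0.001]
force: [-0.6, 0.2, 0.0]
grip_width: 53.9
grip_force: 63.2
```

```bash
cat >> seg.py <<'E'
def look(fn,z,cols,boxes=None):
    grab('wrist',fn); s=sense(); print('tcp',s['tcp_pos'].round(1),'t',round(s['time_s'],2),'gw',round(s['grip_width'],1))
    for c,zz in zip(cols,z):
        t=blob(fn,c,(0,0,640,480)); print(c,t,at(fn,t[1],zz))
E
python3 - <<'E'
from seg import *
look('w4',[4],['pink'])
E
```

```text
tcp [678.1 153.8 387.6] t 6.07 gw 54.2
pink (array([323.1, 161.1]), array([322.2, 191.3]), array([79.5, 88.2]), 115) [672.9 157.9   4. ]
```

```bash
sed -i "s/'pink':(0,8,60,120,)/'pink':(0,8,60,50)/; s/'blue':(100,118,140,120)/'blue':(100,118,140,50)/;s/'yellow':(22,35,120,120)/'yellow':(20,35,120,60)/" seg.py
python3 - <<'E'
from seg import *
t=blob('w4','pink',(0,0,640,480)); print(t,at('w4',t[1],4))
im=cv2.imread('pics/w4.png');cv2.ellipse(im,(t[1],t[2],0),(0,255,0),1);cv2.imwrite('pics/w4e.png',im)
E
```

```text
(array([339.1, 181.8]), array([323.1, 196.7]), array([91., 93.]), 250) [677.4 156.5   4. ]
```

View pics/w4e.png

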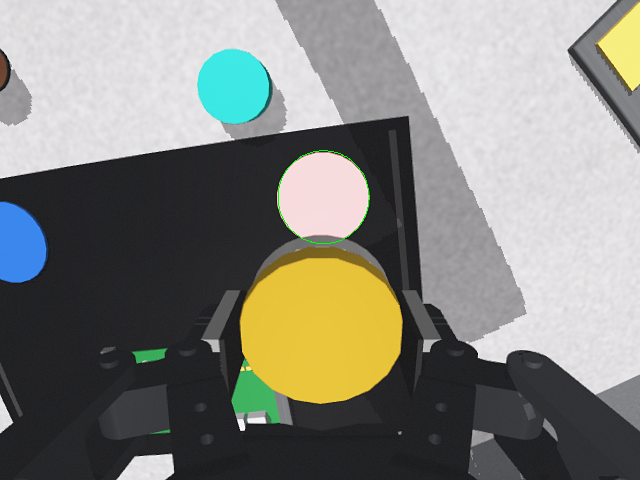

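The pink coaster is whole at (323,197), with the held tin in front at (321,325). The wrist offset matches the one at pick, so I aim at the wrist value (677.4, 156.5) and descend.

send_rows --rows '[{"delta_pos": [-0.05,0.08,-0.4],"rotation": [0,0,0]},{"delta_pos": [0,0,-0.8],"rotation": [0,0,0]},{"delta_pos": [0,0,-0.8],"rotation": [0,0,0]},{"delta_pos": [0,0,-0.8],"rotation": [0,0,0]},{"delta_pos": [0,0,-0.8],"rotation": [0,0,0]},{"delta_pos": [0,0,-0.8],"rotation": [0,0,0]},{"delta_pos": [0,0,-0.8],"rotation": [0,0,0]},{"delta_pos": [0,0,-0.6],"rotation": [0,0,0]},{"delta_pos": [0,0,-0.4],"rotation": [0,0,0]},{"delta_pos": [0,0,-0.3],"rotation": [0,0,0]},{"delta_pos": [0,0,-0.2],"rotation": [0,0,0]},{"delta_pos": [0,0,0],"rotation": [0,0,0]},{"delta_pos": [0,0,0],"rotation": [0,0,0]},{"delta_pos": [0,0,0],"rotation": [0,0,0]}]'

```text
time_s: 7.23
tcp_pos: [678.2, 156.5, 188.8]
tool_rot: [0.223, 0.975, 0.0, 0.001]
force: [0.1, -0.4, -0.7]
grip_width: 53.5
grip_force: 63.2
```

send_rows --rows '[{"delta_pos": [0,0,-0.03],"rotation": [0,0,0]},{"delta_pos": [0,0,-0.03],"rotation": [0,0,0]},{"delta_pos": [0,0,0],"rotation": [0,0,0]},{"delta_pos": [0,0,0],"rotation": [0,0,0]}]'

```text
time_s: 7.57
tcp_pos: [677.5, 156.3, 185.7]
tool_rot: [0.224, 0.975, 0.0, 0.0]
force: [-0.0, 1.2, -0.7]
grip_width: 53.8
grip_force: 63.2
```

send_rows --rows '[{"delta_pos": [0,0,-0.03],"rotation": [0,0,0]},{"delta_pos": [0,0,-0.03],"rotation": [0,0,0]},{"delta_pos": [0,0,0],"rotation": [0,0,0]},{"delta_pos": [0,0,0],"rotation": [0,0,0]}]'

```text
time_s: 7.9
tcp_pos: [677.5, 156.4, 183.8]
tool_rot: [0.223, 0.975, 0.0, 0.0]
force: [-0.1, 0.0, 1.3]
grip_width: 53.9
grip_force: 63.2
```

send_rows --rows '[{"delta_pos": [0,0,-0.03],"rotation": [0,0,0]},{"delta_pos": [0,0,0],"rotation": [0,0,0]},{"delta_pos": [0,0,0],"rotation": [0,0,0]}]'

```text
time_s: 8.15
tcp_pos: [677.6, 156.4, 183.8]
tool_rot: [0.223, 0.975, 0.0, 0.0]
force: [-2.7, -0.7, 6.3]
grip_width: 53.9
grip_force: 63.8
```

In contact with 6 N. I release and lift.

send_rows --rows '[{"delta_pos": [0,0,0.03],"rotation": [0,0,0]},{"delta_pos": [0,0,0],"rotation": [0,0,0]},{"delta_pos": [0,0,0],"rotation": [0,0,0]},{"delta_pos": [0,0,0],"rotation": [0,0,0]},{"delta_pos": [0,0,0],"rotation": [0,0,0]},{"delta_pos": [0,0,0],"rotation": [0,0,0]},{"delta_pos": [0,0,0.2],"rotation": [0,0,0]},{"delta_pos": [0,0,0.5],"rotation": [0,0,0]},{"delta_pos": [0,0,0.8],"rotation": [0,0,0]},{"delta_pos": [0,0,0.9],"rotation": [0,0,0]},{"delta_pos": [0,0,0.9],"rotation": [0,0,0]},{"delta_pos": [0,0,0.9],"rotation": [0,0,0]},{"delta_pos": [0,0,0.9],"rotation": [0,0,0]},{"delta_pos": [0,0,0.9],"rotation": [0,0,0]},{"delta_pos": [0,0,0.5],"rotation": [0,0,0]},{"delta_pos": [0,0,0.3],"rotation": [0,0,0]},{"delta_pos": [0,0,0],"rotation": [0,0,0]},{"delta_pos": [0,0,0],"rotation": [0,0,0]}]' --grip 78

```text
time_s: 9.65
tcp_pos: [677.3, 156.4, 388.2]
tool_rot: [0.223, 0.975, 0.0, 0.0]
force: [0.1, 0.9, -0.0]
grip_width: 77.8
grip_force: 0.0
```

```bash
sed -i "s/'pink':(0,8,60,50)/'pink':(0,8,25,50)/" seg.py; python3 - <<'E'
from seg import *
look('w5',[30,4],['yellow','pink'])
im=cv2.imread('pics/w5.png')
for c in ('yellow','pink'):
    t=blob('w5',c,(0,0,640,480)); cv2.ellipse(im,(t[1],t[2],0),(255,0,0),1)
cv2.imwrite('pics/c5.png',cv2.resize(im[120:320,200:467],(800,600)))
E
```

```text
tcp [677.  156.3 386.5] t 9.7 gw 78.1
yellow (array([320.8, 202.4]), array([320.8, 202.4]), array([68.1, 68.5]), 3679) [676.7 157.6  30. ]
pink (array([319.2, 191.6]), array([319.7, 197.8]), array([92.1, 93. ]), 2566) [677.7 156.1   4. ]
```

View pics/c5.png

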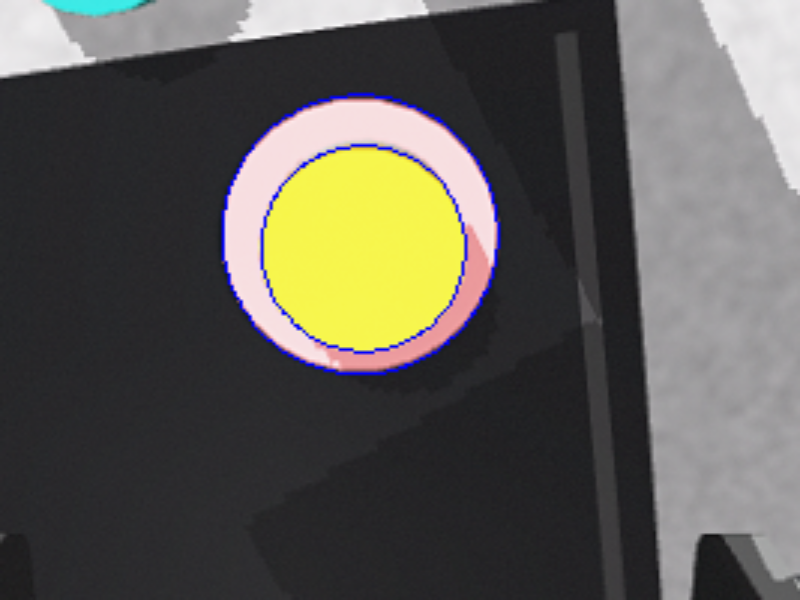

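The tin is about 1.8 mm from the coaster's centre: yellow ellipse (321,202), pink ellipse (320,198), allowing for height. That is good. Next is the solder reel.

send_rows --rows '[{"delta_pos": [-0.2,0.06,0],"rotation": [0,0,0]},{"delta_pos": [-0.5,0.1,0],"rotation": [0,0,0]},{"delta_pos": [-0.8,0.15,0],"rotation": [0,0,0]},{"delta_pos": [-0.8,0.15,0],"rotation": [0,0,0]},{"delta_pos": [-0.8,0.15,0],"rotation": [0,0,0]},{"delta_pos": [-0.8,0.15,0],"rotation": [0,0,0]},{"delta_pos": [-0.8,0.15,0],"rotation": [0,0,0]},{"delta_pos": [-0.8,0.15,0],"rotation": [0,0,0]},{"delta_pos": [-0.8,0.15,0],"rotation": [0,0,0]},{"delta_pos": [-0.8,0.15,0],"rotation": [0,0,0]},{"delta_pos": [-0.5,0.1,0],"rotation": [0,0,0]},{"delta_pos": [-0.17,0.1,0],"rotation": [0,0,0]},{"delta_pos": [0,0,0],"rotation": [0,0,0]},{"delta_pos": [0,0,0],"rotation": [0,0,0]},{"delta_pos": [0,0,0],"rotation": [0,0,0]}]' --grip 70

```text
time_s: 10.95
tcp_pos: [445.1, 203.0, 387.4]
tool_rot: [0.224, 0.975, -0.0, 0.0]
force: [-0.7, -0.7, -0.1]
grip_width: 70.2
grip_force: 0.0
```

```bash
python3 - <<'E'
from seg import *
grab('wrist','w6'); print(sense()['tcp_pos'])
g=cv2.cvtColor(cv2.imread('pics/w6.png'),cv2.COLOR_BGR2GRAY)[130:260,255:385]
g4=cv2.resize(g,None,fx=4,fy=4,interpolation=2)
# dark hub hole / reel rings
c=cv2.HoughCircles(cv2.medianBlur(g4,5),cv2.HOUGH_GRADIENT_ALT,1.5,10,param1=120,param2=0.8,minRadius=20,maxRadius=140)
print(c)
o=cv2.cvtColor(g4,cv2.COLOR_GRAY2BGR)
if c is not None:
    for x,y,r in c[0]:
        cv2.circle(o,(int(x),int(y)),int(r),(0,0,255),1); uv=((x-1.5)/4+255,(y-1.5)/4+130); print(uv,r/4,at('w6',uv,36),at('w6',uv,30))
cv2.imwrite('pics/c6.png',o)
E
```

```text
[445.19468594 202.97938161 387.39125423]
[[[274.5      307.5      105.22812 ]
  [268.5      271.5       97.59311 ]
  [274.5      307.5       69.952385]
  [274.5      307.5       29.483698]]]
(np.float32(323.25), np.float32(206.5)) 26.30703 [446.7 205.1  36. ] [447.9 204.6  30. ]
(np.float32(321.75), np.float32(197.5)) 24.398277 [439.7 207.2  36. ] [440.8 206.7  30. ]
(np.float32(323.25), np.float32(206.5)) 17.488096 [446.7 205.1  36. ] [447.9 204.6  30. ]
(np.float32(323.25), np.float32(206.5)) 7.3709245 [446.7 205.1  36. ] [447.9 204.6  30. ]
```

View pics/c6.png

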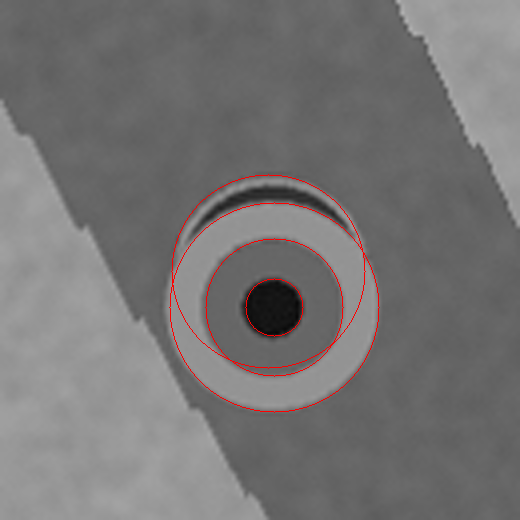

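The silver reel is at about (323,206) in the full picture. Its top and bottom rims fit a 36 mm height. I descend and grip.

send_rows --rows '[{"delta_pos": [0.08,0.05,-0.4],"rotation": [0,0,0]},{"delta_pos": [0,0,-0.8],"rotation": [0,0,0]},{"delta_pos": [0,0,-0.8],"rotation": [0,0,0]},{"delta_pos": [0,0,-0.8],"rotation": [0,0,0]},{"delta_pos": [0,0,-0.8],"rotation": [0,0,0]},{"delta_pos": [0,0,-0.8],"rotation": [0,0,0]},{"delta_pos": [0,0,-0.8],"rotation": [0,0,0]},{"delta_pos": [0,0,-0.7],"rotation": [0,0,0]},{"delta_pos": [0,0,-0.5],"rotation": [0,0,0]},{"delta_pos": [0,0,-0.3],"rotation": [0,0,0]},{"delta_pos": [0,0,-0.14],"rotation": [0,0,0]},{"delta_pos": [0,0,0],"rotation": [0,0,0]},{"delta_pos": [0,0,0],"rotation": [0,0,0]}]'

```text
time_s: 12.08
tcp_pos: [447.5, 204.7, 182.9]
tool_rot: [0.224, 0.975, 0.0, 0.001]
force: [0.4, -0.1, 0.7]
grip_width: 70.0
grip_force: 0.0
```

send_rows --rows '[{"delta_pos": [0,0,0],"rotation": [0,0,0]},{"delta_pos": [0,0,0],"rotation": [0,0,0]},{"delta_pos": [0,0,0],"rotation": [0,0,0]},{"delta_pos": [0,0,0],"rotation": [0,0,0]},{"delta_pos": [0,0,0],"rotation": [0,0,0]},{"delta_pos": [0,0,0],"rotation": [0,0,0]},{"delta_pos": [0,0,0],"rotation": [0,0,0]},{"delta_pos": [0,0,0],"rotation": [0,0,0]}]' --grip 34

```text
time_s: 12.75
tcp_pos: [447.6, 204.9, 183.8]
tool_rot: [0.223, 0.975, 0.001, 0.001]
force: [0.1, 0.6, 6.7]
grip_width: 40.5
grip_force: 60.8
```

send_rows --rows '[{"delta_pos": [0,0,0.1],"rotation": [0,0,0]},{"delta_pos": [0,0,0.2],"rotation": [0,0,0]},{"delta_pos": [0,0,0.5],"rotation": [0,0,0]},{"delta_pos": [0,0,0.8],"rotation": [0,0,0]},{"delta_pos": [0,0,0.8],"rotation": [0,0,0]},{"delta_pos": [0,0,0.8],"rotation": [0,0,0]},{"delta_pos": [0,0,0.8],"rotation": [0,0,0]},{"delta_pos": [0,0,0.8],"rotation": [0,0,0]},{"delta_pos": [0,0,0.8],"rotation": [0,0,0]},{"delta_pos": [0,0,0.6],"rotation": [0,0,0]},{"delta_pos": [0,0,0.4],"rotation": [0,0,0]},{"delta_pos": [0,0,0.2],"rotation": [0,0,0]},{"delta_pos": [0,0,0],"rotation": [0,0,0]}]'

```text
time_s: 13.83
tcp_pos: [446.9, 204.8, 388.0]
tool_rot: [0.223, 0.975, 0.001, 0.001]
force: [1.1, -0.5, -1.1]
grip_width: 40.5
grip_force: 60.6
```

send_rows --rows '[{"delta_pos": [0.2,-0.06,0],"rotation": [0,0,0]},{"delta_pos": [0.5,-0.1,0],"rotation": [0,0,0]},{"delta_pos": [0.8,-0.15,0],"rotation": [0,0,0]},{"delta_pos": [0.8,-0.15,0],"rotation": [0,0,0]},{"delta_pos": [0.8,-0.15,0],"rotation": [0,0,0]},{"delta_pos": [0.8,-0.15,0],"rotation": [0,0,0]},{"delta_pos": [0.8,-0.15,0],"rotation": [0,0,0]},{"delta_pos": [0.8,-0.15,0],"rotation": [0,0,0]},{"delta_pos": [0.8,-0.15,0],"rotation": [0,0,0]},{"delta_pos": [0.7,-0.15,0],"rotation": [0,0,0]},{"delta_pos": [0.4,-0.13,0],"rotation": [0,0,0]},{"delta_pos": [0.26,-0.1,0],"rotation": [0,0,0]},{"delta_pos": [0,0,0],"rotation": [0,0,0]},{"delta_pos": [0,0,0],"rotation": [0,0,0]},{"delta_pos": [0,0,0],"rotation": [0,0,0]}]'

```text
time_s: 15.08
tcp_pos: [675.8, 157.2, 385.5]
tool_rot: [0.223, 0.975, -0.0, -0.001]
force: [0.0, 0.6, -0.8]
grip_width: 40.5
grip_force: 60.6
```

```bash
python3 - <<'E'
from seg import *
look('w7',[30],['yellow']); t=sense()['tcp_pos']
p=t-[0,0,183.6-36]; print(proj('w7',p))
g=cv2.medianBlur(cv2.cvtColor(cv2.imread('pics/w7.png'),cv2.COLOR_BGR2GRAY),3)[230:430,220:420]
g=cv2.resize(g,None,fx=2,fy=2,interpolation=2)
c=cv2.HoughCircles(g,cv2.HOUGH_GRADIENT_ALT,1.5,10,param1=100,param2=0.7,minRadius=20,maxRadius=170)
for x,y,r in ([] if c is None else c[0]):
    uv=((x-.5)/2+220,(y-.5)/2+230); print(uv,r/2,at('w7',uv,p[2]))
E
```

```text
tcp [675.7 157.3 385.9] t 15.13 gw 40.5
yellow (array([321.2, 206.3]), array([321.2, 206.3]), array([68.7, 68.9]), 3730) [676.6 157.6  30. ]
[[319.9 347.4]]
(np.float32(320.25), np.float32(320.5)) 72.33186 [667.1 161.6 238.3]
(np.float32(318.75), np.float32(341.5)) 63.549202 [673.7 157.9 238.3]
(np.float32(318.75), np.float32(311.5)) 64.87122 [664.1 162.6 238.3]
(np.float32(320.25), np.float32(328.75)) 51.51617 [669.8 160.4 238.3]
(np.float32(318.75), np.float32(341.5)) 40.14484 [673.7 157.9 238.3]
(np.float32(318.75), np.float32(341.5)) 16.879501 [673.7 157.9 238.3]
```

send_rows --rows '[{"delta_pos": [0,0,-0.4],"rotation": [0,0,0]},{"delta_pos": [0,0,-0.7],"rotation": [0,0,0]},{"delta_pos": [0,0,-0.8],"rotation": [0,0,0]},{"delta_pos": [0,0,-0.8],"rotation": [0,0,0]},{"delta_pos": [0,0,-0.8],"rotation": [0,0,0]},{"delta_pos": [0,0,-0.8],"rotation": [0,0,0]},{"delta_pos": [0,0,-0.6],"rotation": [0,0,0]},{"delta_pos": [0,0,-0.4],"rotation": [0,0,0]},{"delta_pos": [0,0,-0.2],"rotation": [0,0,0]},{"delta_pos": [0,0,-0.1],"rotation": [0,0,0]},{"delta_pos": [0,0,0],"rotation": [0,0,0]},{"delta_pos": [0,0,0],"rotation": [0,0,0]},{"delta_pos": [0,0,-0.03],"rotation": [0,0,0]},{"delta_pos": [0,0,0],"rotation": [0,0,0]},{"delta_pos": [0,0,0],"rotation": [0,0,0]}]'

```text
time_s: 16.38
tcp_pos: [676.9, 157.0, 218.6]
tool_rot: [0.223, 0.975, 0.0, 0.001]
force: [0.4, 0.4, -0.4]
grip_width: 40.4
grip_force: 60.6
```

send_rows --rows '[{"delta_pos": [0,0,-0.03],"rotation": [0,0,0]},{"delta_pos": [0,0,0],"rotation": [0,0,0]},{"delta_pos": [0,0,0],"rotation": [0,0,0]}]'

```text
time_s: 16.63
tcp_pos: [676.5, 156.9, 216.6]
tool_rot: [0.224, 0.975, -0.0, -0.0]
force: [-0.4, -0.5, -0.5]
grip_width: 40.4
grip_force: 60.6
```

send_rows --rows '[{"delta_pos": [0,0,-0.03],"rotation": [0,0,0]},{"delta_pos": [0,0,-0.03],"rotation": [0,0,0]},{"delta_pos": [0,0,0],"rotation": [0,0,0]},{"delta_pos": [0,0,0],"rotation": [0,0,0]}]'

```text
time_s: 16.97
tcp_pos: [676.4, 156.9, 214.5]
tool_rot: [0.223, 0.975, -0.0, -0.0]
force: [0.3, -0.6, -0.7]
grip_width: 40.5
grip_force: 60.6
```

send_rows --rows '[{"delta_pos": [0,0,-0.04],"rotation": [0,0,0]},{"delta_pos": [0,0,0],"rotation": [0,0,0]},{"delta_pos": [0,0,0],"rotation": [0,0,0]}]'

```text
time_s: 17.22
tcp_pos: [676.6, 157.0, 213.9]
tool_rot: [0.223, 0.975, 0.0, 0.0]
force: [0.0, 0.9, 2.1]
grip_width: 40.1
grip_force: 60.8
```

In contact at the expected height. I release and lift.

send_rows --rows '[{"delta_pos": [0,0,0],"rotation": [0,0,0]},{"delta_pos": [0,0,0],"rotation": [0,0,0]},{"delta_pos": [0,0,0],"rotation": [0,0,0]},{"delta_pos": [0,0,0],"rotation": [0,0,0]},{"delta_pos": [0,0,0],"rotation": [0,0,0]},{"delta_pos": [0,0,0],"rotation": [0,0,0]},{"delta_pos": [0,0,0.2],"rotation": [0,0,0]},{"delta_pos": [0,0,0.5],"rotation": [0,0,0]},{"delta_pos": [0,0,0.8],"rotation": [0,0,0]},{"delta_pos": [0,0,0.9],"rotation": [0,0,0]},{"delta_pos": [0,0,0.9],"rotation": [0,0,0]},{"delta_pos": [0,0,0.9],"rotation": [0,0,0]},{"delta_pos": [0,0,0.9],"rotation": [0,0,0]},{"delta_pos": [0,0,0.6],"rotation": [0,0,0]},{"delta_pos": [0,0,0.3],"rotation": [0,0,0]},{"delta_pos": [0,0,0],"rotation": [0,0,0]},{"delta_pos": [0,0,0],"rotation": [0,0,0]},{"delta_pos": [0,0,0],"rotation": [0,0,0]}]' --grip 66

```text
time_s: 18.72
tcp_pos: [676.0, 156.9, 391.7]
tool_rot: [0.223, 0.975, -0.001, -0.002]
force: [0.2, 0.4, -0.7]
grip_width: 65.9
grip_force: 0.0
```

```bash
cat >> seg.py <<'E'
def hough(fn,box,z,f=4,lo=20,hi=170,p2=.75,dbg=None):
    x0,y0,x1,y1=box; im=cv2.imread(f'pics/{fn}.png')[y0:y1,x0:x1]; im=cv2.resize(im,None,fx=f,fy=f,interpolation=2)
    c=cv2.HoughCircles(cv2.medianBlur(cv2.cvtColor(im,cv2.COLOR_BGR2GRAY),5),cv2.HOUGH_GRADIENT_ALT,1.5,8,param1=100,param2=p2,minRadius=lo,maxRadius=hi)
    for x,y,r in ([] if c is None else c[0]):
        uv=((x-(f-1)/2)/f+x0,(y-(f-1)/2)/f+y0); print('circ',np.round(uv,1),round(r/f,1),[at(fn,uv,k).tolist() for k in z]); cv2.circle(im,(int(x),int(y)),int(r),(0,0,255),1)
    if dbg: cv2.imwrite(f'pics/{dbg}.png',im)
E
python3 - <<'E'
from seg import *
look('w8',[30,4],['yellow','pink'])
hough('w8',(250,130,400,280),[66],dbg='c8')
E
```

```text
tcp [675.9 156.9 391.1] t 18.77 gw 66.0
yellow (array([321.6, 189.6]), array([321.7, 204.8]), array([67.2, 68.1]), 798) [676.7 157.5  30. ]
pink (array([323.2, 197.1]), array([320.7, 200.1]), array([90.9, 91.9]), 1662) [677.7 156.    4. ]
circ [322.4 214.4] 28.8 [[676.2, 158.2, 66.0]]
circ [324.6 205.4] 35.4 [[670.9, 162.6, 66.0]]
circ [310.4 213.6] 30.5 [[671.9, 150.6, 66.0]]
circ [324.6 205.4] 27.4 [[670.9, 162.6, 66.0]]
circ [322.4 214.4] 18.7 [[676.2, 158.2, 66.0]]
circ [322.4 214.4] 7.9 [[676.2, 158.2, 66.0]]
```

View pics/c8.png

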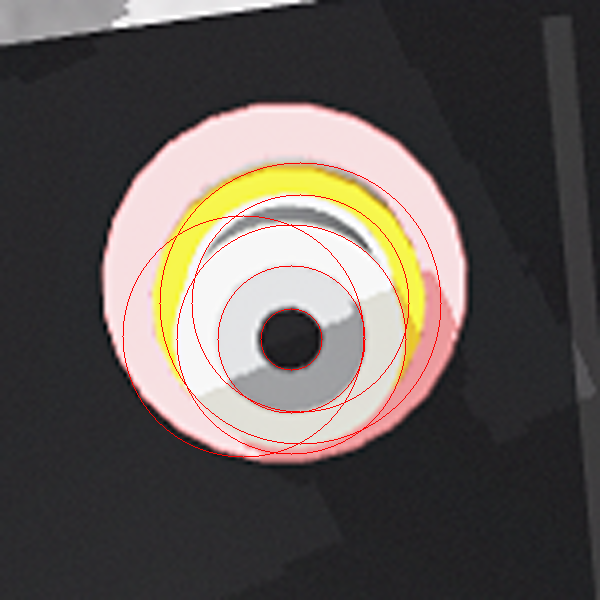

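The reel sits within 1 mm of the tin's centre: hole at full-picture (322,214), tin ellipse at (322,205), which agree after correcting for height. On to the dispenser.

send_rows --rows '[{"delta_pos": [-0.2,-0.4,0],"rotation": [0,0,0]},{"delta_pos": [-0.44,-0.88,0],"rotation": [0,0,0]},{"delta_pos": [-0.44,-0.88,0],"rotation": [0,0,0]},{"delta_pos": [-0.44,-0.88,0],"rotation": [0,0,0]},{"delta_pos": [-0.44,-0.88,0],"rotation": [0,0,0]},{"delta_pos": [-0.44,-0.88,0],"rotation": [0,0,0]},{"delta_pos": [-0.44,-0.88,0],"rotation": [0,0,0]},{"delta_pos": [-0.44,-0.88,0],"rotation": [0,0,0]},{"delta_pos": [-0.44,-0.88,0],"rotation": [0,0,0]},{"delta_pos": [-0.44,-0.88,0],"rotation": [0,0,0]},{"delta_pos": [-0.44,-0.88,0],"rotation": [0,0,0]},{"delta_pos": [-0.44,-0.88,0],"rotation": [0,0,0]},{"delta_pos": [-0.44,-0.88,0],"rotation": [0,0,0]},{"delta_pos": [-0.44,-0.88,0],"rotation": [0,0,0]},{"delta_pos": [-0.44,-0.88,0],"rotation": [0,0,0]},{"delta_pos": [-0.44,-0.88,0],"rotation": [0,0,0]},{"delta_pos": [-0.44,-0.88,0],"rotation": [0,0,0]},{"delta_pos": [-0.44,-0.88,0],"rotation": [0,0,0]},{"delta_pos": [-0.3,-0.5,0],"rotation": [0,0,0]},{"delta_pos": [-0.1,-0.26,0],"rotation": [0,0,0]}]' --grip 75

```text
time_s: 20.43
tcp_pos: [432.5, -328.4, 391.7]
tool_rot: [0.225, 0.974, 0.001, -0.002]
force: [1.0, 0.8, -0.6]
grip_width: 75.0
grip_force: 0.0
```

send_rows --rows '[{"delta_pos": [0,0,0],"rotation": [0,0,0]},{"delta_pos": [0,0,0],"rotation": [0,0,0]},{"delta_pos": [0,0,0],"rotation": [0,0,0]}]'

```text
time_s: 20.68
tcp_pos: [434.6, -325.6, 392.9]
tool_rot: [0.223, 0.975, 0.001, -0.0]
force: [-0.7, -0.5, 0.5]
grip_width: 74.9
grip_force: 0.0
```

```bash
python3 - <<'E'
from seg import *
grab('wrist','w9'); s=sense(); print(s['tcp_pos'],s['tool_rot'].round(3)); print(proj('w9',[[434,-326.5,90],[434,-326.5,0]]))
hough('w9',(240,130,400,290),[90,68],dbg='c9')
E
```

```text
[ 434.6835384  -325.50817852  393.11656969] [ 0.223  0.975  0.001 -0.   ]
[[317.8 222. ]
 [318.3 196. ]]
circ [307.1 224.9] 29.0 [[432.6, -333.9, 90.0], [437.7, -337.1, 68.0]]
circ [313.5 216.2] 27.6 [[429.1, -327.4, 90.0], [433.9, -330.1, 68.0]]
circ [311.2 226. ] 26.1 [[434.6, -331.7, 90.0], [439.8, -334.8, 68.0]]
```

View pics/c9.png

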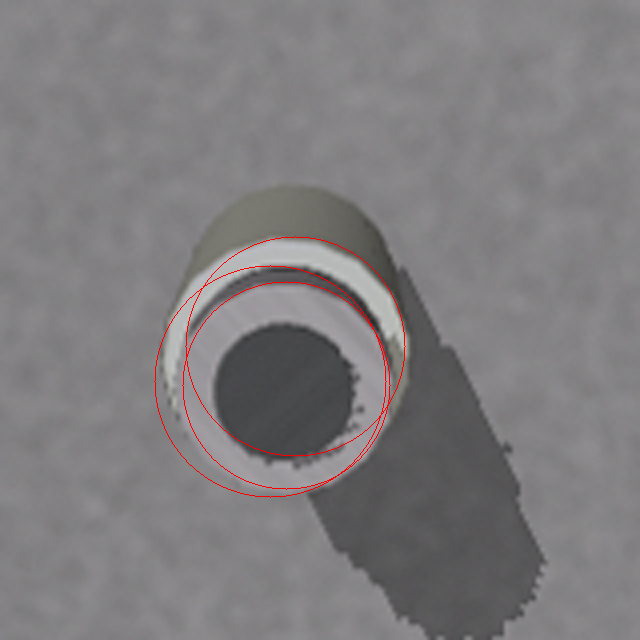

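The crop shows the steel top centred at about (311,226) full-picture and the white shoulder at about (311,219), so the axis is near (434.8, -332). I descend and grip the white body.

send_rows --rows '[{"delta_pos": [0.02,-0.18,0],"rotation": [0,0,0]},{"delta_pos": [0,0,-0.4],"rotation": [0,0,0]},{"delta_pos": [0,0,-0.8],"rotation": [0,0,0]},{"delta_pos": [0,0,-0.8],"rotation": [0,0,0]},{"delta_pos": [0,0,-0.8],"rotation": [0,0,0]},{"delta_pos": [0,0,-0.7],"rotation": [0,0,0]},{"delta_pos": [0,0,-0.7],"rotation": [0,0,0]},{"delta_pos": [0,0,-0.7],"rotation": [0,0,0]},{"delta_pos": [0,0,-0.6],"rotation": [0,0,0]},{"delta_pos": [0,0,-0.5],"rotation": [0,0,0]},{"delta_pos": [0,0,-0.3],"rotation": [0,0,0]},{"delta_pos": [0,0,-0.1],"rotation": [0,0,0]},{"delta_pos": [0,0,0],"rotation": [0,0,0]},{"delta_pos": [0,0,0],"rotation": [0,0,0]}]'

```text
time_s: 21.9
tcp_pos: [435.1, -332.2, 202.0]
tool_rot: [0.223, 0.975, -0.0, 0.0]
force: [-0.2, 0.2, -0.2]
grip_width: 74.9
grip_force: 0.0
```

send_rows --rows '[{"delta_pos": [0,0,0],"rotation": [0,0,0]},{"delta_pos": [0,0,0],"rotation": [0,0,0]},{"delta_pos": [0,0,0],"rotation": [0,0,0]},{"delta_pos": [0,0,0],"rotation": [0,0,0]},{"delta_pos": [0,0,0],"rotation": [0,0,0]},{"delta_pos": [0,0,0],"rotation": [0,0,0]},{"delta_pos": [0,0,0],"rotation": [0,0,0]},{"delta_pos": [0,0,0],"rotation": [0,0,0]}]' --grip 38

```text
time_s: 22.57
tcp_pos: [435.3, -332.7, 203.0]
tool_rot: [0.224, 0.975, -0.001, 0.001]
force: [0.2, -0.6, 6.7]
grip_width: 44.6
grip_force: 61.2
```

send_rows --rows '[{"delta_pos": [0,0,0.1],"rotation": [0,0,0]},{"delta_pos": [0,0,0.2],"rotation": [0,0,0]},{"delta_pos": [0,0,0.4],"rotation": [0,0,0]},{"delta_pos": [0,0,0.7],"rotation": [0,0,0]},{"delta_pos": [0,0,0.7],"rotation": [0,0,0]},{"delta_pos": [0,0,0.7],"rotation": [0,0,0]},{"delta_pos": [0,0,0.7],"rotation": [0,0,0]},{"delta_pos": [0,0,0.7],"rotation": [0,0,0]},{"delta_pos": [0,0,0.7],"rotation": [0,0,0]},{"delta_pos": [0,0,0.7],"rotation": [0,0,0]},{"delta_pos": [0,0,0.4],"rotation": [0,0,0]},{"delta_pos": [0,0,0.2],"rotation": [0,0,0]},{"delta_pos": [0,0,0.1],"rotation": [0,0,0]},{"delta_pos": [0,0,0],"rotation": [0,0,0]}]'

```text
time_s: 23.73
tcp_pos: [434.6, -331.9, 390.5]
tool_rot: [0.223, 0.975, 0.0, -0.0]
force: [0.3, -0.6, -0.9]
grip_width: 45.0
grip_force: 61.3
```

send_rows --rows '[{"delta_pos": [0.1,0.15,0],"rotation": [0,0,0]},{"delta_pos": [0.2,0.3,0],"rotation": [0,0,0]},{"delta_pos": [0.4,0.5,0],"rotation": [0,0,0]},{"delta_pos": [0.5,0.65,0],"rotation": [0,0,0]},{"delta_pos": [0.5,0.7,0],"rotation": [0,0,0]},{"delta_pos": [0.5,0.7,0],"rotation": [0,0,0]},{"delta_pos": [0.5,0.7,0],"rotation": [0,0,0]},{"delta_pos": [0.5,0.7,0],"rotation": [0,0,0]},{"delta_pos": [0.5,0.7,0],"rotation": [0,0,0]},{"delta_pos": [0.5,0.65,0],"rotation": [0,0,0]},{"delta_pos": [0.4,0.5,0],"rotation": [0,0,0]},{"delta_pos": [0.3,0.35,0],"rotation": [0,0,0]},{"delta_pos": [0.1,0.17,0],"rotation": [0,0,0]},{"delta_pos": [0,0,0],"rotation": [0,0,0]},{"delta_pos": [0,0,0],"rotation": [0,0,0]},{"delta_pos": [0,0,0],"rotation": [0,0,0]}]'

```text
time_s: 25.07
tcp_pos: [584.3, -129.6, 390.3]
tool_rot: [0.224, 0.975, -0.0, -0.0]
force: [0.2, 0.5, -1.2]
grip_width: 44.7
grip_force: 61.4
```

```bash
python3 - <<'E'
from seg import *
look('w10',[4],['blue'])
t=blob('w10','blue',(0,0,640,480));im=cv2.imread('pics/w10.png');cv2.ellipse(im,(t[1],t[2],0),(0,255,0),1);cv2.imwrite('pics/w10e.png',im)
hough('w10',(180,220,460,480),[sense()['tcp_pos'][2]-113],f=1,lo=40,hi=130)
E
```

```text
tcp [ 584.2 -129.8  390.4] t 25.12 gw 44.8
blue (array([320.9, 195.4]), array([320.9, 197.9]), array([90.7, 91.9]), 6172) [ 584.9 -129.3    4. ]
circ [325.5 376. ] 79.1 [[572.6, -122.3, 277.4]]
circ [325.5 376. ] 61.0 [[572.6, -122.3, 277.4]]
circ [322.5 286. ] 54.5 [[551.9, -113.1, 277.4]]
circ [325.5 376. ] 54.0 [[572.6, -122.3, 277.4]]
```

View pics/w10e.png

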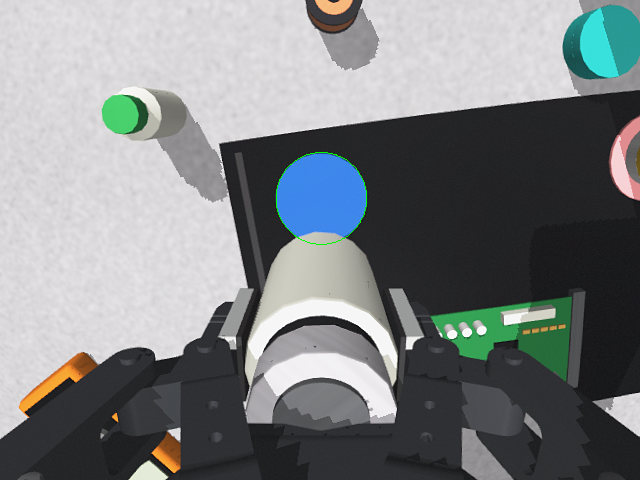

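```bash
python3 - <<'E'
from h import *
p=np.array([.9,-.437,0])
for v in (231.5,233): print(at('w10',(320.5,v),187.6)+23*p)
# mid z tin/reel check of same kind of bias: held reel, w7
E
```

```text
[ 585.    -129.651  187.6  ]
[ 585.6   -129.951  187.6  ]
```

The blue coaster is at (321,198), with the dispenser held upright in front and its base edge at (320,232). I correct slightly and lower.

send_rows --rows '[{"delta_pos": [-0.07,-0.01,-0.3],"rotation": [0,0,0]},{"delta_pos": [0,0,-0.6],"rotation": [0,0,0]},{"delta_pos": [0,0,-0.8],"rotation": [0,0,0]},{"delta_pos": [0,0,-0.8],"rotation": [0,0,0]},{"delta_pos": [0,0,-0.8],"rotation": [0,0,0]},{"delta_pos": [0,0,-0.8],"rotation": [0,0,0]},{"delta_pos": [0,0,-0.8],"rotation": [0,0,0]},{"delta_pos": [0,0,-0.5],"rotation": [0,0,0]},{"delta_pos": [0,0,-0.3],"rotation": [0,0,0]},{"delta_pos": [0,0,-0.2],"rotation": [0,0,0]},{"delta_pos": [0,0,-0.1],"rotation": [0,0,0]},{"delta_pos": [0,0,0],"rotation": [0,0,0]},{"delta_pos": [0,0,0],"rotation": [0,0,0]},{"delta_pos": [0,0,-0.03],"rotation": [0,0,0]},{"delta_pos": [0,0,0],"rotation": [0,0,0]},{"delta_pos": [0,0,0],"rotation": [0,0,0]}]'

```text
time_s: 26.45
tcp_pos: [582.9, -129.3, 210.5]
tool_rot: [0.223, 0.975, -0.0, 0.001]
force: [1.2, -0.2, -0.9]
grip_width: 44.8
grip_force: 61.4
```

send_rows --rows '[{"delta_pos": [0,0,-0.03],"rotation": [0,0,0]},{"delta_pos": [0,0,0],"rotation": [0,0,0]},{"delta_pos": [0,0,0],"rotation": [0,0,0]}]'

```text
time_s: 26.7
tcp_pos: [582.6, -129.2, 208.8]
tool_rot: [0.223, 0.975, 0.0, -0.0]
force: [-0.3, -0.2, -1.2]
grip_width: 45.1
grip_force: 61.4
```

send_rows --rows '[{"delta_pos": [0,0,-0.04],"rotation": [0,0,0]},{"delta_pos": [0,0,0],"rotation": [0,0,0]},{"delta_pos": [0,0,0],"rotation": [0,0,0]}]'

```text
time_s: 26.95
tcp_pos: [582.6, -129.2, 207.4]
tool_rot: [0.223, 0.975, 0.0, -0.0]
force: [0.8, -0.1, -1.6]
grip_width: 45.0
grip_force: 61.4
```

send_rows --rows '[{"delta_pos": [0,0,-0.03],"rotation": [0,0,0]},{"delta_pos": [0,0,0],"rotation": [0,0,0]},{"delta_pos": [0,0,0],"rotation": [0,0,0]}]'

```text
time_s: 27.2
tcp_pos: [582.7, -129.3, 207.1]
tool_rot: [0.223, 0.975, -0.0, 0.0]
force: [-0.6, 0.2, 2.0]
grip_width: 45.0
grip_force: 61.6
```

In contact. I release to 70 mm and lift.

send_rows --rows '[{"delta_pos": [0,0,0],"rotation": [0,0,0]},{"delta_pos": [0,0,0],"rotation": [0,0,0]},{"delta_pos": [0,0,0],"rotation": [0,0,0]},{"delta_pos": [0,0,0],"rotation": [0,0,0]},{"delta_pos": [0,0,0],"rotation": [0,0,0]},{"delta_pos": [0,0,0],"rotation": [0,0,0]},{"delta_pos": [0,0,0.2],"rotation": [0,0,0]},{"delta_pos": [0,0,0.5],"rotation": [0,0,0]},{"delta_pos": [0,0,0.8],"rotation": [0,0,0]},{"delta_pos": [0,0,0.9],"rotation": [0,0,0]},{"delta_pos": [0,0,0.9],"rotation": [0,0,0]},{"delta_pos": [0,0,0.9],"rotation": [0,0,0]},{"delta_pos": [0,0,0.9],"rotation": [0,0,0]},{"delta_pos": [0,0,0.7],"rotation": [0,0,0]},{"delta_pos": [0,0,0.4],"rotation": [0,0,0]},{"delta_pos": [0,0,0],"rotation": [0,0,0]},{"delta_pos": [0,0,0],"rotation": [0,0,0]},{"delta_pos": [0,0,0],"rotation": [0,0,0]}]' --grip 75

```text
time_s: 28.7
tcp_pos: [582.0, -129.1, 390.7]
tool_rot: [0.224, 0.975, 0.0, -0.002]
force: [0.4, -0.2, -0.4]
grip_width: 75.1
grip_force: 0.0
```

```bash
python3 - <<'E'
from seg import *
look('w11',[4],['blue']); grab('top','t11'); grab('scene','s11')
t=blob('t11','blue',(355,185,405,235)); print('top blue',t,at('t11',t[1],4))
im=cv2.imread('pics/w11.png')[140:290,240:400]; b=cv2.imread('pics/t11.png')[170:245,340:420]
# predicted silhouettes for a dispenser centred on the blue coaster (wrist frame)
t=blob('w11','blue',(0,0,640,480)); c=at('w11',t[1],4)
a=np.linspace(0,2*np.pi,90); F=np.array
o=cv2.resize(im,None,fx=3.2,fy=3.2,interpolation=2)
for z,r in ((4,40),(4,23),(72,23),(94,19)):
    P=np.c_[c[0]+r*np.cos(a),c[1]+r*np.sin(a),0*a+z]; q=(proj('w11',P)-[240,140]+.5)*3.2
    cv2.polylines(o,[q.astype(np.int32)],True,(0,0,255),1)
c=at('t11',blob('t11','blue',(355,185,405,235))[1],4) if 0 else F([585.9,-132.2,4])
o2=cv2.resize(b,None,fx=3.5,fy=6.4*0+3.5,interpolation=2)
for z,r in ((4,40),(72,23),(94,19)):
    P=np.c_[c[0]+r*np.cos(a),c[1]+r*np.sin(a),0*a+z]; q=(proj('t11',P)-[340,170]+.5)*3.5
    cv2.polylines(o2,[q.astype(np.int32)],True,(0,0,255),1)
h=max(o.shape[0],o2.shape[0]); pad=lambda x: cv2.copyMakeBorder(x,0,h-x.shape[0],0,0,0)
cv2.imwrite('pics/c11.png',np.hstack([pad(o),pad(o2)]))
E
```

```text
tcp [ 582.  -129.   390.3] t 28.75 gw 75.2
blue (array([321.7, 187.9]), array([321.2, 201.4]), array([90. , 91.7]), 2788) [ 584.8 -129.3    4. ]
top blue (array([387.8, 221.1]), array([386.7, 217.2]), array([20.2, 33.5]), 253) [ 571.8 -143.4    4. ]
```

View pics/c11.png

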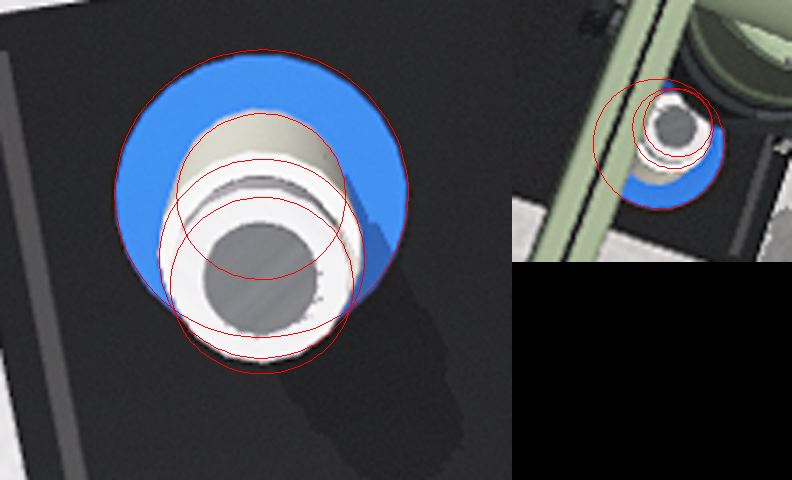

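The dispenser stands about 1 mm from the blue centre; its base outline matches the predicted circle at crop (260,195). Next is the green bottle.

send_rows --rows '[{"delta_pos": [-0.2,-0.15,0],"rotation": [0,0,0]},{"delta_pos": [-0.5,-0.35,0],"rotation": [0,0,0]},{"delta_pos": [-0.8,-0.55,0],"rotation": [0,0,0]},{"delta_pos": [-0.8,-0.55,0],"rotation": [0,0,0]},{"delta_pos": [-0.8,-0.55,0],"rotation": [0,0,0]},{"delta_pos": [-0.6,-0.4,0],"rotation": [0,0,0]},{"delta_pos": [-0.3,-0.2,0],"rotation": [0,0,0]},{"delta_pos": [-0.07,-0.08,0],"rotation": [0,0,0]},{"delta_pos": [0,0,0],"rotation": [0,0,0]},{"delta_pos": [0,0,0],"rotation": [0,0,0]},{"delta_pos": [0,0,0],"rotation": [0,0,0]}]' --grip 70

```text
time_s: 29.77
tcp_pos: [461.3, -213.7, 392.7]
tool_rot: [0.223, 0.975, 0.0, 0.0]
force: [0.1, 0.6, 0.4]
grip_width: 69.5
grip_force: 0.0
```

```bash
python3 - <<'E'
from seg import *
grab('wrist','w12'); print(sense()['tcp_pos'].round(1))
im=cv2.cvtColor(cv2.imread('pics/w12.png'),cv2.COLOR_BGR2HSV)[200:260,300:340]
print(im[::12,::10,:].tolist())
t=blob('w12','green',(250,140,390,300)); print(t,at('w12',t[1],84))
hough('w12',(250,140,390,300),[84,60,0],hi=140,p2=.6)
E
```

```text
[ 461.3 -213.6  392.7]
[[[28, 15, 201], [43, 25, 165], [69, 196, 74], [28, 18, 184]], [[58, 39, 104], [68, 166, 143], [68, 166, 143], [68, 164, 145]], [[69, 175, 143], [68, 164, 143], [68, 167, 142], [68, 164, 143]], [[140, 5, 151], [68, 165, 144], [68, 168, 143], [150, 5, 97]], [[150, 3, 152], [150, 3, 150], [135, 3, 151], [150, 3, 97]]]
(array([316.9, 219.3]), array([316.9, 219.3]), array([35.4, 38.7]), 1078) [ 460.4 -215.4   84. ]
circ [317.1 215.4] 26.2 [[457.9, -214.0, 84.0], [463.3, -216.8, 60.0], [476.5, -223.7, 0.0]]
circ [317.5 198.9] 22.3 [[447.7, -208.7, 84.0], [452.1, -211.1, 60.0], [463.1, -216.8, 0.0]]
```

The shoulder circle (317,215) and base circle (317.5,199) agree on (463.2, -216.8). I descend and grip.

send_rows --rows '[{"delta_pos": [0.09,-0.09,0],"rotation": [0,0,0]},{"delta_pos": [0,0,-0.4],"rotation": [0,0,0]},{"delta_pos": [0,0,-0.8],"rotation": [0,0,0]},{"delta_pos": [0,0,-0.8],"rotation": [0,0,0]},{"delta_pos": [0,0,-0.8],"rotation": [0,0,0]},{"delta_pos": [0,0,-0.8],"rotation": [0,0,0]},{"delta_pos": [0,0,-0.8],"rotation": [0,0,0]},{"delta_pos": [0,0,-0.8],"rotation": [0,0,0]},{"delta_pos": [0,0,-0.6],"rotation": [0,0,0]},{"delta_pos": [0,0,-0.4],"rotation": [0,0,0]},{"delta_pos": [0,0,-0.25],"rotation": [0,0,0]},{"delta_pos": [0,0,-0.1],"rotation": [0,0,0]},{"delta_pos": [0,0,0],"rotation": [0,0,0]},{"delta_pos": [0,0,0],"rotation": [0,0,0]}]'

```text
time_s: 30.98
tcp_pos: [463.6, -217.0, 196.6]
tool_rot: [0.223, 0.975, -0.0, 0.0]
force: [-0.1, -0.0, -0.5]
grip_width: 70.0
grip_force: 0.0
```

send_rows --rows '[{"delta_pos": [0,0,0],"rotation": [0,0,0]},{"delta_pos": [0,0,0],"rotation": [0,0,0]},{"delta_pos": [0,0,0],"rotation": [0,0,0]},{"delta_pos": [0,0,0],"rotation": [0,0,0]},{"delta_pos": [0,0,0],"rotation": [0,0,0]},{"delta_pos": [0,0,0],"rotation": [0,0,0]},{"delta_pos": [0,0,0],"rotation": [0,0,0]},{"delta_pos": [0,0,0],"rotation": [0,0,0]}]' --grip 30

```text
time_s: 31.65
tcp_pos: [463.9, -217.3, 197.3]
tool_rot: [0.224, 0.975, -0.0, 0.001]
force: [-0.5, 0.6, 5.3]
grip_width: 36.8
grip_force: 59.9
```

send_rows --rows '[{"delta_pos": [0,0,0.1],"rotation": [0,0,0]},{"delta_pos": [0,0,0.2],"rotation": [0,0,0]},{"delta_pos": [0,0,0.4],"rotation": [0,0,0]},{"delta_pos": [0,0,0.7],"rotation": [0,0,0]},{"delta_pos": [0,0,0.7],"rotation": [0,0,0]},{"delta_pos": [0,0,0.7],"rotation": [0,0,0]},{"delta_pos": [0,0,0.7],"rotation": [0,0,0]},{"delta_pos": [0,0,0.7],"rotation": [0,0,0]},{"delta_pos": [0,0,0.7],"rotation": [0,0,0]},{"delta_pos": [0,0,0.7],"rotation": [0,0,0]},{"delta_pos": [0,0,0.4],"rotation": [0,0,0]},{"delta_pos": [0,0,0.2],"rotation": [0,0,0]},{"delta_pos": [0,0,0.1],"rotation": [0,0,0]},{"delta_pos": [0,0,0],"rotation": [0,0,0]}]'

```text
time_s: 32.82
tcp_pos: [463.1, -216.8, 385.2]
tool_rot: [0.224, 0.975, 0.0, -0.0]
force: [-0.4, 0.9, -1.6]
grip_width: 36.4
grip_force: 60.0
```

send_rows --rows '[{"delta_pos": [0.1,0.15,0],"rotation": [0,0,0]},{"delta_pos": [0.25,0.35,0],"rotation": [0,0,0]},{"delta_pos": [0.4,0.55,0],"rotation": [0,0,0]},{"delta_pos": [0.55,0.75,0],"rotation": [0,0,0]},{"delta_pos": [0.55,0.75,0],"rotation": [0,0,0]},{"delta_pos": [0.55,0.75,0],"rotation": [0,0,0]},{"delta_pos": [0.55,0.75,0],"rotation": [0,0,0]},{"delta_pos": [0.55,0.75,0],"rotation": [0,0,0]},{"delta_pos": [0.55,0.75,0],"rotation": [0,0,0]},{"delta_pos": [0.55,0.75,0],"rotation": [0,0,0]},{"delta_pos": [0.4,0.55,0],"rotation": [0,0,0]},{"delta_pos": [0.35,0.4,0],"rotation": [0,0,0]},{"delta_pos": [0.2,0.25,0],"rotation": [0,0,0]},{"delta_pos": [0.05,0.14,0],"rotation": [0,0,0]},{"delta_pos": [0,0,0],"rotation": [0,0,0]},{"delta_pos": [0,0,0],"rotation": [0,0,0]}]'

```text
time_s: 34.15
tcp_pos: [630.8, 12.1, 384.4]
tool_rot: [0.224, 0.975, -0.0, -0.001]
force: [-0.4, -0.5, -0.8]
grip_width: 36.9
grip_force: 60.0
```

send_rows --rows '[{"delta_pos": [0,0,-0.3],"rotation": [0,0,0]},{"delta_pos": [0,0,-0.6],"rotation": [0,0,0]},{"delta_pos": [0,0,-0.8],"rotation": [0,0,0]},{"delta_pos": [0,0,-0.8],"rotation": [0,0,0]},{"delta_pos": [0,0,-0.8],"rotation": [0,0,0]},{"delta_pos": [0,0,-0.8],"rotation": [0,0,0]},{"delta_pos": [0,0,-0.8],"rotation": [0,0,0]},{"delta_pos": [0,0,-0.5],"rotation": [0,0,0]},{"delta_pos": [0,0,-0.4],"rotation": [0,0,0]},{"delta_pos": [0,0,-0.2],"rotation": [0,0,0]},{"delta_pos": [0,0,-0.1],"rotation": [0,0,0]},{"delta_pos": [0,0,0],"rotation": [0,0,0]},{"delta_pos": [0,0,-0.03],"rotation": [0,0,0]},{"delta_pos": [0,0,0],"rotation": [0,0,0]},{"delta_pos": [0,0,0],"rotation": [0,0,0]}]'

```text
time_s: 35.4
tcp_pos: [631.8, 12.3, 202.5]
tool_rot: [0.223, 0.975, 0.0, 0.001]
force: [0.6, -0.7, -0.5]
grip_width: 36.7
grip_force: 60.0
```

send_rows --rows '[{"delta_pos": [0,0,-0.03],"rotation": [0,0,0]},{"delta_pos": [0,0,0],"rotation": [0,0,0]},{"delta_pos": [0,0,0],"rotation": [0,0,0]}]'

```text
time_s: 35.65
tcp_pos: [631.3, 12.4, 200.6]
tool_rot: [0.223, 0.975, 0.0, 0.0]
force: [0.2, -0.2, -0.3]
grip_width: 37.1
grip_force: 60.0
```

send_rows --rows '[{"delta_pos": [0,0,-0.04],"rotation": [0,0,0]},{"delta_pos": [0,0,0],"rotation": [0,0,0]},{"delta_pos": [0,0,0],"rotation": [0,0,0]}]'

```text
time_s: 35.9
tcp_pos: [631.1, 12.4, 199.0]
tool_rot: [0.223, 0.975, -0.0, -0.0]
force: [0.2, 1.3, 0.3]
grip_width: 37.0
grip_force: 60.0
```

send_rows --rows '[{"delta_pos": [0,0,-0.04],"rotation": [0,0,0]},{"delta_pos": [0,0,0],"rotation": [0,0,0]},{"delta_pos": [0,0,0],"rotation": [0,0,0]}]'

```text
time_s: 36.15
tcp_pos: [631.2, 12.4, 197.8]
tool_rot: [0.224, 0.975, -0.0, -0.0]
force: [-0.2, 1.0, -1.5]
grip_width: 36.8
grip_force: 60.0
```

send_rows --rows '[{"delta_pos": [0,0,-0.03],"rotation": [0,0,0]},{"delta_pos": [0,0,0],"rotation": [0,0,0]},{"delta_pos": [0,0,0],"rotation": [0,0,0]}]'

```text
time_s: 36.4
tcp_pos: [631.3, 12.3, 197.4]
tool_rot: [0.223, 0.975, 0.0, 0.0]
force: [-1.7, 1.2, 1.8]
grip_width: 36.9
grip_force: 60.2
```

In contact. I release and lift.

send_rows --rows '[{"delta_pos": [0,0,0],"rotation": [0,0,0]},{"delta_pos": [0,0,0],"rotation": [0,0,0]},{"delta_pos": [0,0,0],"rotation": [0,0,0]},{"delta_pos": [0,0,0],"rotation": [0,0,0]},{"delta_pos": [0,0,0],"rotation": [0,0,0]},{"delta_pos": [0,0,0],"rotation": [0,0,0]},{"delta_pos": [0,0,0.2],"rotation": [0,0,0]},{"delta_pos": [0,0,0.5],"rotation": [0,0,0]},{"delta_pos": [0,0,0.8],"rotation": [0,0,0]},{"delta_pos": [0,0,0.9],"rotation": [0,0,0]},{"delta_pos": [0,0,0.9],"rotation": [0,0,0]},{"delta_pos": [0,0,0.9],"rotation": [0,0,0]},{"delta_pos": [0,0,0.9],"rotation": [0,0,0]},{"delta_pos": [0,0,0.9],"rotation": [0,0,0]},{"delta_pos": [0,0,0.5],"rotation": [0,0,0]},{"delta_pos": [0,0,0],"rotation": [0,0,0]},{"delta_pos": [0,0,0],"rotation": [0,0,0]},{"delta_pos": [0,0,0],"rotation": [0,0,0]}]' --grip 66

```text
time_s: 37.9
tcp_pos: [630.7, 12.4, 390.6]
tool_rot: [0.224, 0.975, -0.0, -0.001]
force: [0.6, 0.1, -0.5]
grip_width: 65.9
grip_force: 0.0
```

```bash
python3 - <<'E'
from seg import *
grab('wrist','w13'); print(sense()['tcp_pos'].round(1))
hough('w13',(250,130,390,300),[84,60,0],hi=140,p2=.5)
t=blob('w13','green',(250,140,390,300)); print(t,at('w13',t[1],80))
for c,bx in (('pink',(380,0,640,380)),('blue',(0,0,260,380))):
    try: t=blob('w13',c,bx); print(c,t,at('w13',t[1],4))
    except Exception as e: print(c,e)
E
```

```text
[630.6  12.4 389.8]
circ [320.5 210.6] 25.7 [[624.0, 15.9, 84.0], [629.0, 13.4, 60.0], [641.7, 7.2, 0.0]]
circ [322.  206.1] 28.8 [[621.6, 18.2, 84.0], [626.4, 15.9, 60.0], [638.6, 10.2, 0.0]]
circ [320.1 201.2] 26.3 [[618.0, 18.5, 84.0], [622.5, 16.2, 60.0], [633.9, 10.6, 0.0]]
circ [322.  197.5] 22.7 [[616.2, 20.8, 84.0], [620.6, 18.7, 60.0], [631.6, 13.6, 0.0]]
circ [321.2 214.4] 17.5 [[626.5, 15.2, 84.0], [631.8, 12.7, 60.0], [645.0, 6.4, 0.0]]
circ [322.  206.1] 22.4 [[621.6, 18.2, 84.0], [626.4, 15.9, 60.0], [638.6, 10.2, 0.0]]
(array([321.5, 217. ]), array([321.5, 217.1]), array([35.7, 40.1]), 1123) [629.3  14.1  80. ]
pink (array([476.4, 173.2]), array([491.2, 175.9]), array([87.6, 95.1]), 2368) [677.3 155.1   4. ]
blue (array([168.3, 215.7]), array([156.8, 220.7]), array([81.8, 91.3]), 2770) [ 585.  -128.2    4. ]
```

The bottle's base measures (631.6, 13.6) against a midpoint of (631.2, 13.4). I back the arm off and take a final look.

send_rows --rows '[{"delta_pos": [-0.4,0,0.2],"rotation": [0,0,0]},{"delta_pos": [-0.8,0,0.2],"rotation": [0,0,0]},{"delta_pos": [-0.8,0,0.2],"rotation": [0,0,0]},{"delta_pos": [-0.8,0,0.2],"rotation": [0,0,0]},{"delta_pos": [-0.8,0,0],"rotation": [0,0,0]},{"delta_pos": [-0.8,0,0],"rotation": [0,0,0]},{"delta_pos": [-0.8,0,0],"rotation": [0,0,0]},{"delta_pos": [-0.4,0,0],"rotation": [0,0,0]},{"delta_pos": [0,0,0],"rotation": [0,0,0]},{"delta_pos": [0,0,0],"rotation": [0,0,0]},{"delta_pos": [0,0,0],"rotation": [0,0,0]},{"delta_pos": [0,0,0],"rotation": [0,0,0]}]'

```text
time_s: 38.95
tcp_pos: [464.0, 12.3, 415.6]
tool_rot: [0.223, 0.975, -0.0, -0.0]
force: [-0.0, -0.6, 0.5]
grip_width: 66.0
grip_force: 0.0
```

```bash
python3 - <<'E'
from seg import *
grab('scene','s14')
E
```

```text
(no output)
```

View pics/s14.png

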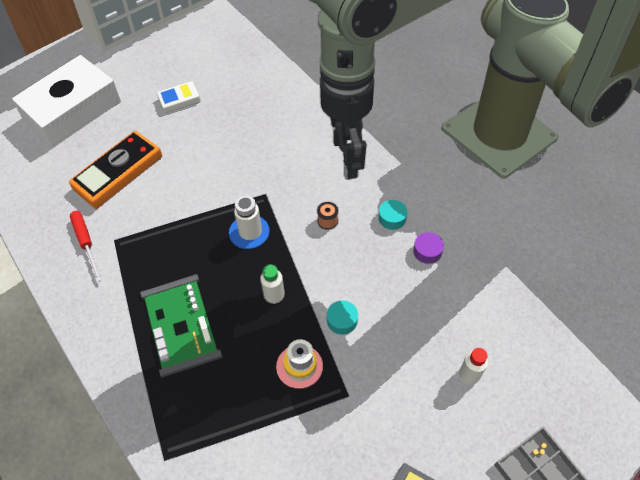

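Everything is in place: the tin and reel on pink at (300,358), the dispenser on blue at (248,218) and the green bottle at (272,285). The copper reel (327,215) and red bottle (475,365) have not moved.

```bash
python3 -c "
from plant import close_job
print(close_job())"
```

```text
the job is handed in; nothing more can be done
None
```

The job is handed in: all four items stand upright in their places, each within about 2 mm of its target in the wrist camera; the red-capped bottle and copper reel were left alone, and it took about 39 s.

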